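# Make up the counterweight for a batch of sample jars

## Robot

A 6-joint arm with a two-finger parallel gripper is mounted at the origin on the work surface. World frame = base frame: x ahead of the robot, y to its left, z up, the work surface at z = 0. Lengths are in mm, angles in degrees, forces in N, time in s.
With the tool pointing down it reaches from about 250 to 800 mm from the base axis. Payload 3.9 kg.
Tool frame: the origin (TCP) lies midway between the tips of the shut fingers; the grasp point (between the pads) lies 19 mm behind it; z points along the fingers, y is the line along which they close (so a half turn about z gives the same grasp; the last joint's range is limited). The gripper opens to 85 mm and grips with 20 to 120 N. Pads are 22 mm wide; open, the fingers measure 114 mm over their backs; the gripper's body (76 mm by 85 mm) begins 54 mm behind the grasp point. The pads swing forward as they close: fully open they stand 13 mm farther back than shut.
Start: joints at [70.474, 14.897, -7.913, 67.191, 0, 90], TCP at [175.472, 494.798, 231.304] pointing down, gripper open.
Joint ranges: [-159.42, 159.42], [-47.68, 98.78], [-73.54, 78.23], [-108.79, 121.32], [-90, 84.71], [-180, 180]. Speed limits (degrees/s): [147.25, 147.25, 180, 180, 180, 180].

## Interface

Orientations are given as a 3x3 rotation matrix whose columns are the frame's x, y, z axes.
In Python, from plant import env gives the robot as it stands.
- The arm moves only by the tool move_arm, never from a script. Its arguments are lists of equal length, an entry for each row: "linear": the shift along the tool's x, y, z normalised to -1 to 1, where 1 is 0.3 m, a list of three; "spin": the turn about the tool's z normalised to -1 to 1, where 1 is 5 degrees. A call has 1 to 8 rows; each row shifts and turns the commanded pose from where the row before left it, along the tool's axes as they then stand; what a row does not reach is not made up. A row lasts 1/8 s, in which the tool goes at most 62.5 mm and 10.7 degrees, less where a joint would pass 70% of its speed; a pose out of reach is approached as far as the arm can. A call with a number of a shift or a turn outside -1 to 1 is refused whole. A call with a gripper value outside its range is refused whole. "jaw" is the opening, from -1 (shut) to 1 (fully open), set as the call begins (left out, the last holds). The fingers move at their own pace and stop on an object; the grip force is fixed at half the most. Time passes only in rows, so rows that do not move let the fingers close. It gives the time, the measured TCP pose, the force, the opening and the grip force at its end, in the units of the state.
- env.get_obs(): the state, without advancing time (a new reading comes with each control period).
- env.snapshot(name): name is "scene" or "top" or "wrist"; returns (picture, depth): 420x560x3 uint8, red, green, blue; 420x560 float32, mm along the optical axis (not along the pixel's ray), 0 where there is no reading.
- env.camera_params(name): a dict with "intrinsics" (3x3 intrinsics, pixels), "origin" and "orientation" of the camera in the world. Camera axes: x right, y up, looking along -z (the intrinsics and any distortion apply to the point x, -y, -z); pixel columns grow to the right and rows downward; lengths in mm; the calibration is good to about 2 mm. A picture is of the moment at which its call begins: read the wrist's pose just before it. camera_params takes no time and is no camera call; for the wrist camera it gives the pose at the moment of the call.
- env.hand_in(): hands the job in; it is judged then, once.
The state is a dict: "t": time; "joint_pos": joint angles; "joint_velocities": joint speeds; "tau": joint torques, N m; "eef_pos": TCP position; "tcp_rot": TCP orientation; "contact_force": force on the tool from outside, world axes, zero at the start; "ft_torque": the same for the moment, N m; "grip_width": finger opening in mm; "gripper_force": force on a finger pad.
Only numpy, scipy, OpenCV 4.12 (cv2) and the standard library are available. Lean on these libraries where they do the work, as an engineer would, in place of code of your own. Each camera call takes 0.05 s, during which the arm holds its last target. There are 200 camera calls.

## Task

Slide open the roof of the balance's draught shield, stand all the sealed sample jars on the left pan and put on the right pan whichever of the steel weights (three of 100 g, a smaller one of 50 g) it takes, so that with the roof fully shut and the beam released by its arrest lever the pointer comes to rest between the two long centre marks. Let it rest there freely for a good second, then arrest the beam again and leave roof shut and load in place, jars upright, weights on the right pan only; you may make trial releases, but touch jars, weights and pans only while the beam is arrested. Leave the beaker that stands among them where it is.

Things in the scene. Friction and masses are not known exactly. Their poses are not given: they have to be found in the camera images.
- pan_left: left (+y) pan inside the draught shield: flat steel tray 150 mm (x) by 72 mm (y), rim 5 mm high and 2 mm thick; origin at the centre of its upper face, 72 mm above the table when arrested. The pans stay level and ride up and down with the beam. Axes as the balance: x away from the robot (the way the roof opens), y to the left.
- pan_right: the same for the right (-y) pan, 180 mm from the left one.
- beam (a joint): tilt of the beam, rad, -0.28 to 0.28: 0 level, positive when the right pan is lower (right side heavier), negative when the left is lower. Free, it tilts in proportion to the difference, about 0.13 rad (12 mm at each pan) per 100 g, wherever on the pans things stand, and settles within about a second. Arrested, it is held within about 0.01 rad of level.
- pointer_tip (a point): tip of the upright dark pointer on the beam, 76 mm above the pivot, between the pans; it swings sideways (balance y, to -y when the beam joint is positive) before a small white scale. It is between the two long centre marks when the beam is within 0.045 rad (3.4 mm at the tip, a difference of 34 g) of level.
- lever (a joint): arrest lever of the balance, rad: 0 leaning towards the robot = beam arrested (its start), 1.0 leaning away from the robot = beam free. It turns about the balance's y axis, stays where it is left and takes about 2 to 3 N at its ball. The beam is held firmly only with the lever fully back towards the robot.
- lever_tip (a point): centre of the black ball, 26 mm across, on the end of the arrest lever, outside the shield at the right of the balance. 85 mm from pivot to ball; ball centre about 117 mm above the table at both ends of its travel (127 mm midway), travel 82 mm along the balance's x; 52 mm outside the right pane; pivot at x = 0.01, y = -0.215 m in the balance's frame. Grey foot 70 x 50 mm, top at 45 mm.
- door (a joint): sliding glass roof (the door) of the draught shield, m: 0 shut, 0.19 fully open; it slides level, away from the robot along the balance's x, against about 2 N of friction, and stays where it is left.
- door_handle (a point): middle of the top edge of the black upright grip on the door near its front edge: 12 mm thick (along the sliding direction), 60 mm wide across it, 28 mm tall above the glass; its top is 187 mm above the table.
- balance: the whole two-pan balance, fixed; origin at table level midway between the pans; x away from the robot, y left. Glass front, left and right panes at x = -0.1025 and y = -0.1625, 0.1625 m, 5 mm thick, rails on top up to 153 mm above the table; behind, a white housing from x = 0.115 to 0.31, 140 mm high; base plate 20 mm; roof glass at 154 to 159 mm.
- jar_1: sealed amber sample jar with white lid, upright cylinder 40 mm diameter (lid 41 mm), 42 mm tall, 40 to 120 g (each different, not known); two or three are present, standing about the table; origin at the centre of its underside, z up.
- jar_2: sealed amber sample jar with white lid, upright cylinder 40 mm diameter (lid 41 mm), 42 mm tall, 40 to 120 g (each different, not known); two or three are present, standing about the table; origin at the centre of its underside, z up.
- jar_3: sealed amber sample jar with white lid, upright cylinder 40 mm diameter (lid 41 mm), 42 mm tall, 40 to 120 g (each different, not known); two or three are present, standing about the table; origin at the centre of its underside, z up.
- weight_1: 100 g stainless steel weight: cylinder 26 mm diameter, 24 mm tall, with a knob 14 mm across on top (36 mm tall in all); stands on the table; three such; origin at the centre of its underside, z up.
- weight_2: 100 g stainless steel weight: cylinder 26 mm diameter, 24 mm tall, with a knob 14 mm across on top (36 mm tall in all); stands on the table; three such; origin at the centre of its underside, z up.
- weight_3: 100 g stainless steel weight: cylinder 26 mm diameter, 24 mm tall, with a knob 14 mm across on top (36 mm tall in all); stands on the table; three such; origin at the centre of its underside, z up.
- weight_small: 50 g stainless steel weight, the one smaller than the others: cylinder 20 mm diameter, 20 mm tall, with a knob 12 mm across on top (32 mm tall in all); stands on the table; origin at the centre of its underside, z up.
- beaker: small empty glass beaker, mouth 48 mm across, 60 mm tall, that happens to stand among the jars and weights; leave alone; origin at the centre of its underside.
There are look-alikes about, which are no part of the job. What is shaped like the jar_2 but turquoise is not meant.

How it is judged:
By the outcome, as a careful person would: the job done as asked, in the order asked, and still so for the second after the job is handed in, with the robot touching nothing.
Of jar_1, jar_2, jar_3 only 2 to 3 are there at a start; the rules pass over those that are not, and their reading is None.
At some moment in a run one of jar_1, jar_2, jar_3, weight_1, weight_2, weight_3, weight_small may be knocked a few centimetres aside while the robot is not near it.
It also fails if it takes over 210 s, if anything falls off the work surface, if the arm or the gripper's body presses on something with over 40 N, if the wrist force passes 120 N, or if a joint passes its speed limit or range.

## Working session

There is one attempt and no reset: what is moved stays moved. The work goes in short steps, Python scripts to look and compute and a tool call to move; the robot and the scene stay as the last step left them, time stands still between calls to the robot, and variables do not carry over. Pictures are saved under pics/ and viewed, at most 14 in all, crops included, and the job is handed in when it is done.

Besides the shell and the picture viewer there is one more tool, called as name(argument=value, ...) on one line, values as JSON. move_arm: Moves the arm, as the interface text tells. Its arguments: {"type":"object","properties":{"linear":{"type":"array"},"spin":{"type":"array"},"jaw":{"type":"number"}},"required":["linear","spin"]}

```bash
ls && mkdir -p pics
cat > h.py <<'E'
import numpy as np, cv2
from plant import env
def snap(name,f=None):
    p=env.camera_params(name); im,d=env.snapshot(name)
    if f: cv2.imwrite('pics/'+f,im[:,:,::-1])
    return im,d,p
def pts(d,p):
    K=np.array(p['intrinsics']);h,w=d.shape
    u,v=np.meshgrid(np.arange(w),np.arange(h))
    c=np.stack([(u-K[0,2])/K[0,0]*d,-(v-K[1,2])/K[1,1]*d,-d],-1)
    return c@np.array(p['orientation']).T+np.array(p['origin'])
def ray(p,u,v,z):
    K=np.array(p['intrinsics']);r=np.array(p['orientation'])@np.array([(u-K[0,2])/K[0,0],-(v-K[1,2])/K[1,1],-1])
    o=np.array(p['origin']);return o+r*(z-o[2])/r[2]
def pix(p,X):
    K=np.array(p['intrinsics']);c=np.array(p['orientation']).T@(np.array(X)-np.array(p['origin']))
    return K[0,2]+K[0,0]*c[0]/-c[2],K[1,2]-K[1,1]*c[1]/-c[2]
E
python3 - <<'E'
from h import *
o=env.get_obs();print(o['t'],o['eef_pos'],o['tcp_rot'],o['grip_width'])
for n in('scene','top'):
    im,d,p=snap(n,n+'0.png');print(n,p)
    np.savez('pics/'+n+'0.npz',im=im,d=d)
E
```

```text
pics
0.0 [175.25262193 494.16313695 230.46423164] [[-9.42484892e-01  3.34248118e-01 -6.51809840e-04]
 [ 3.34248753e-01  9.42483142e-01 -1.81623885e-03]
 [ 7.24536889e-06 -1.92964430e-03 -9.99998138e-01]] 85.33649516325664
scene {'intrinsics': array([[423.25268769,   0.        , 278.80022889],
       [  0.        , 423.25268769, 207.3347405 ],
       [  0.        ,   0.        ,   1.        ]]), 'origin': array([1288.11298826,  126.4119575 ,  678.21134196]), 'orientation': array([[-0.15597191, -0.56822747,  0.80795439],
       [ 0.98754355, -0.07252421,  0.13963512],
       [-0.02074825,  0.81966931,  0.57246112]])}
top {'intrinsics': array([[424.74751972,   0.        , 284.48859776],
       [  0.        , 424.74751972, 214.54570394],
       [  0.        ,   0.        ,   1.        ]]), 'origin': array([ 342.43560929,   10.71304668, 1077.77930989]), 'orientation': array([[ 4.44307486e-04,  9.87460507e-01, -1.57865607e-01],
       [-9.99975940e-01, -6.54108456e-04, -6.90589346e-03],
       [-6.92255828e-03,  1.57864877e-01,  9.87436458e-01]])}
```

View pics/top0.png

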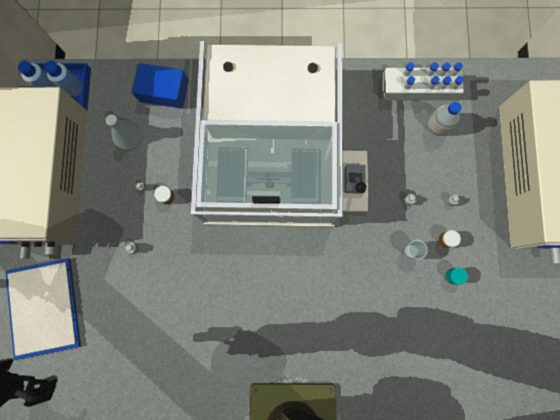

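View pics/scene0.png

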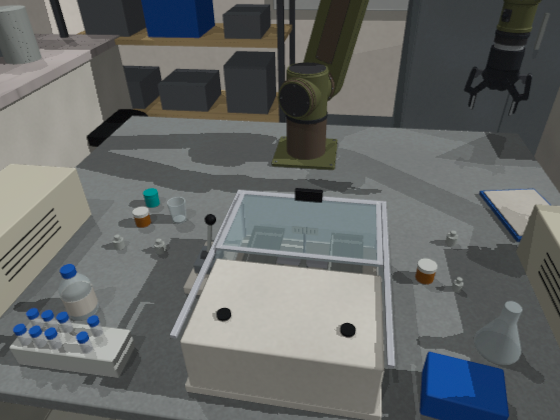

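Top view: the amber jars with white lids are at (163,194) and (451,239). The look-alike is the turquoise jar at (458,275), and a bottle at (447,115) and vial rack at (425,80) are clutter. Weights are at (140,185), (130,247), (411,199) and (456,200), with the one at (140,185) looking smallest. The beaker is at (416,249), the roof grip at (265,199) and the lever ball at (361,187). In the scene view only two amber jars show, at (142,216) and (426,271).

Run:
```python
from h import *
z=np.load('pics/top0.npz');im,d=z['im'],z['d'];p=env.camera_params('top')
P=pts(d,p)
hsv=cv2.cvtColor(im,cv2.COLOR_RGB2HSV)
def near(n,u,v,zt,r=9):
    X=ray(p,u,v,zt)
    Q=P[v-r:v+r+1,u-r:u+r+1].reshape(-1,3)
    zmax=np.percentile(Q[:,2],99)
    s=Q[(Q[:,2]>zt-8)&(Q[:,2]<zt+10)]
    t=Q[Q[:,2]>8]
    print(n,'ray',X.round(1),'zmax',round(zmax,1),'topmean',s.mean(0).round(1) if len(s) else None,len(s), 'bb',t[:,:2].min(0).round(),t[:,:2].max(0).round(),len(t))
for a in [('jarA',163,194,42),('jarB',451,239,42),('wA',140,185,32),('wB',130,247,36),('wC',411,199,36),('wD',456,200,36),('beaker',416,249,60),('turq',458,275,42),('ball',361,187,130),('handle',265,199,187)]: near(*a,r=15 if a[0] in('handle','beaker') else 11)
# handle mask black
m=(im.max(2)<60).astype(np.uint8);m[:190]=0;m[210:]=0;m[:,:240]=0;m[:,290:]=0
v,u=np.nonzero(m);print('handle px',u.min(),u.max(),v.min(),v.max(),cv2.minAreaRect(np.stack([u,v],1).astype(np.float32)))
# rails: points z ~153
m=(P[...,2]>146)&(P[...,2]<156)&(d>0);v,u=np.nonzero(m)
s=P[m];s=s[(s[:,1]>-250)&(s[:,1]<250)]
print(len(s),s.min(0),s.max(0))
# side rails fit
for lo,hi in((-230,-120),(120,230)):
    q=s[(s[:,1]>lo)&(s[:,1]<hi)];
    if len(q)>20:print(lo,len(q),np.polyfit(q[:,0],q[:,1],1),q[:,0].min(),q[:,0].max(),np.median(q[:,1]))
c=im[160:300,100:500];c1=cv2.resize(c[:,:90],None,fx=4,fy=4,interpolation=cv2.INTER_CUBIC);c2=cv2.resize(c[:,290:380],None,fx=4,fy=4,interpolation=cv2.INTER_CUBIC)
cv2.imwrite('pics/crop1.png',np.hstack([c1,c2])[:,:,::-1])
```

```text
jarA ray [560.1 321.   42. ] zmax 44.2 topmean [561.6 323.1  40.7] 213 bb [542. 304.] [581. 345.] 262
jarB ray [ 447.3 -388.4   42. ] zmax 45.9 topmean [ 449.9 -389.6   41.3] 230 bb [ 342. -412.] [470.  11.] 288
wA ray [585.5 383.3  32. ] zmax 31.4 topmean [586.6 387.1  30.2] 20 bb [577. 378.] [597. 398.] 56
wB ray [428.4 398.   36. ] zmax 36.4 topmean [428.3 401.   34.5] 27 bb [342.  11.] [440. 413.] 102
wC ray [ 548.  -297.4   36. ] zmax 38.6 topmean [ 551.2 -299.3   35.1] 28 bb [ 342. -311.] [564.  11.] 102
wD ray [ 545.4 -409.1   36. ] zmax 786.9 topmean [ 549.7 -408.1   34.6] 26 bb [ 342. -420.] [561.  11.] 104
beaker ray [ 421.5 -296.6   60. ] zmax 61.8 topmean [ 422.2 -302.1   58. ] 101 bb [ 342. -323.] [444.  11.] 282
turq ray [ 360.3 -399.9   42. ] zmax 1077.8 topmean [ 358.7 -400.9   41.1] 235 bb [ 339. -422.] [378.  11.] 295
ball ray [ 557.5 -157.1  130. ] zmax 128.8 topmean [ 559.8 -157.9  125.9] 75 bb [ 342. -193.] [612.  11.] 416
handle ray [518.5  58.6 187. ] zmax 188.9 topmean [519.8  57.3 185.9] 166 bb [342.  11.] [559. 105.] 961
handle px 253 279 197 202 ((266.0, 199.5), (5.0, 26.0), 90.0)
3092 [ 486.91473633 -116.14094874  146.03172417] [907.94045092 225.56987288 155.99987835]
120 1285 [6.61283209e-02 1.53987114e+02] 491.1162348135364 907.9404509234505 213.15894212737263
```

View pics/crop1.png

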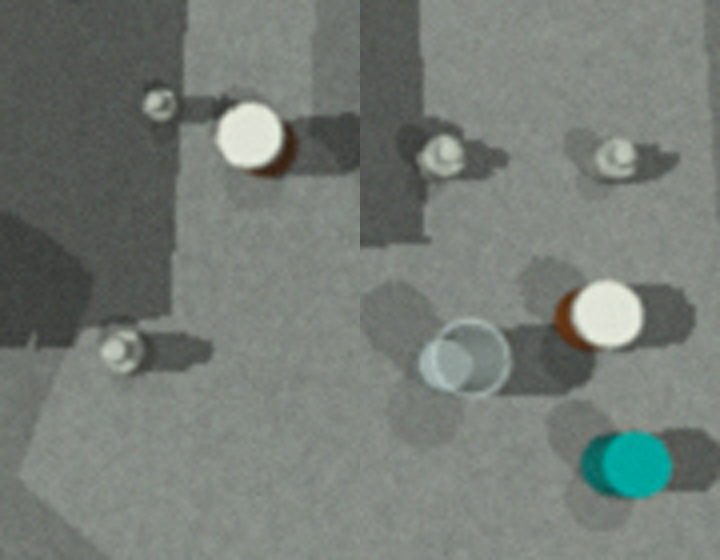

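The crop confirms two amber jars with white lids as the targets, and the turquoise one is excluded. The smallest weight is at (140,185), and the beaker stands about 90 mm left of jar B. Next I'll fit the balance frame.

Run:
```python
from h import *
z=np.load('pics/top0.npz');im,d=z['im'],z['d'];p=env.camera_params('top');P=pts(d,p)
# outer edges of side rails (P z 145..157) per row
m=(P[...,2]>145)&(P[...,2]<158)&(d>0)
L=[];R=[]
for v in range(60,212,4):
    u=np.nonzero(m[v,180:360])[0]+180
    if len(u)<3: continue
    L.append(ray(p,u.min(),v,153)[:2]);R.append(ray(p,u.max(),v,153)[:2])
L=np.array(L);R=np.array(R)
for q in(L,R):
    f=np.polyfit(q[:,0],q[:,1],1);r=q[:,1]-np.polyval(f,q[:,0]);k=abs(r-np.median(r))<4
    f=np.polyfit(q[k,0],q[k,1],1);print(f,k.sum(),len(q),np.polyval(f,[500,600]))
# front rail: line: lowest masked row per column
F=[]
for u in range(205,335,5):
    v=np.nonzero(m[190:225,u])[0]
    if len(v): F.append(ray(p,u,v.max()+190,153)[:2])
F=np.array(F);f=np.polyfit(F[:,1],F[:,0],1);print('front',f,np.polyval(f,[-100,57,200]))
hp=[ray(p,u,v,187)[:2] for u,v in((253,199),(279,199))];print(hp)
# housing top
m=(P[...,2]>135)&(P[...,2]<144);q=P[m];q=q[(q[:,0]>600)&(abs(q[:,1]-57)<160)];print(cv2.minAreaRect(q[:,:2].astype(np.float32)))
```

```text
[-1.84988974e-02  2.33213796e+02] 38 38 [223.96434685 222.1144571 ]
[-2.05408661e-02 -9.72416513e+01] 38 38 [-107.51208436 -109.56617097]
front [1.89944496e-02 4.88685735e+02] [486.78628969 489.76841827 492.48462456]
[array([518.54371811,  84.26637547]), array([518.49237287,  28.68498076])]
((777.08642578125, 53.01671600341797), (316.3386535644531, 256.5729675292969), 88.91431427001953)
```

move_arm(linear=[[0,0,0],[0,0,0],[0,0,0],[0,0,0],[-0.1,-0.145,0],[-0.1,-0.145,0],[-0.1,-0.145,0],[-0.1,-0.145,0]], spin=[-0.975,-0.975,-0.975,-0.975,0,0,0,0], jaw=-1)

```text
t: 1.1
eef_pos: [295.9, 319.2, 231.0]
tcp_rot: [[-1.0, -0.0, -0.0], [-0.0, 1.0, -0.0], [0.0, -0.0, -1.0]]
contact_force: [0.3, 0.3, -0.6]
grip_width: -0.6
gripper_force: 0.0
```

move_arm(linear=[[-0.1,-0.145,0],[-0.1,-0.145,0],[-0.1,-0.145,0],[-0.1,-0.145,0],[-0.1,-0.145,0],[-0.1,-0.145,0],[0,0,0]], spin=[0,0,0,0,0,0,0])

```text
t: 1.98
eef_pos: [476.9, 57.0, 230.8]
tcp_rot: [[-1.0, 0.006, 0.0], [0.006, 1.0, -0.001], [-0.0, -0.001, -1.0]]
contact_force: [0.0, 0.2, 0.2]
grip_width: -0.1
gripper_force: 0.0
```

move_arm(linear=[[0,0,0.1],[0,0,0.095],[-0.05,0,0],[-0.05,0,0],[-0.08,0,0],[-0.08,0,0],[-0.08,0,0],[-0.08,0,0]], spin=[0,0,0,0,0,0,0,0])

```text
t: 2.98
eef_pos: [602.6, 59.2, 173.7]
tcp_rot: [[-1.0, 0.001, -0.0], [0.001, 1.0, -0.001], [0.0, -0.001, -1.0]]
contact_force: [-2.5, -2.6, 0.6]
grip_width: -0.2
gripper_force: 1.4
```

move_arm(linear=[[-0.08,0,0],[-0.08,0,0],[-0.04,0,0],[-0.02,0,0],[-0.01,0,0],[0,0,0]], spin=[0,0,0,0,0,0])

```text
t: 3.72
eef_pos: [670.6, 59.9, 173.1]
tcp_rot: [[-1.0, 0.0, 0.001], [0.0, 1.0, 0.0], [-0.001, 0.0, -1.0]]
contact_force: [0.0, -0.2, 0.0]
grip_width: -0.0
gripper_force: 0.0
```

move_arm(linear=[[-0.03,0,0],[-0.02,0,0],[-0.015,0,0],[-0.01,0,0],[0,0,0]], spin=[0,0,0,0,0])

```text
t: 4.35
eef_pos: [683.6, 59.7, 173.0]
tcp_rot: [[-1.0, -0.0, -0.018], [-0.0, 1.0, 0.0], [0.018, 0.0, -1.0]]
contact_force: [-23.3, 0.5, 14.7]
grip_width: -0.1
gripper_force: 11.8
```

Run:
```python
from h import *
o=env.get_obs();print(o['contact_force'])
im,d,p=snap('top','top1.png')
for X in ((702,50,187),): print(pix(p,X))
m=(im.max(2)<60).astype(np.uint8);u0=230;m=m[60:215,u0:310];n,l,s,c=cv2.connectedComponentsWithStats(m)
for i in range(1,n):
    if s[i,4]>30:print(s[i]+[u0,60,0,0,0],ray(p,c[i][0]+u0,c[i][1]+60,187))
```

```text
[-23.2534958    0.46003947  14.73469777]
(np.float64(269.5417114489697), np.float64(117.31448191398356))
[304  94   6  39  73] [715.48030861 -32.89053007 187.        ]
```

move_arm(linear=[[0.06,0,0],[0.06,0,-0.2],[0.07,0.14,0],[0.07,0.14,0],[0.07,0.14,0],[0.05,0.14,0],[0.03,0.15,0],[0.03,0.17,0]], spin=[0,0,0,0,0,0,0,0], jaw=0.32)

```text
t: 5.4
eef_pos: [561.5, 325.3, 233.1]
tcp_rot: [[-1.0, 0.001, 0.002], [0.001, 1.0, 0.001], [-0.002, 0.001, -1.0]]
contact_force: [0.1, 0.9, 0.3]
grip_width: 56.5
gripper_force: 0.0
```

Run:
```python
from h import *
o=env.get_obs();print(o['eef_pos'],o['contact_force'],o['grip_width'])
im,d,p=snap('top','top2.png')
im,d,p=snap('wrist','w2.png')
np.savez('pics/w2.npz',im=im,d=d);print(p['origin'],pix(p,(561,322,42)))
```

```text
[561.51957493 325.32613158 233.09767118] [0.0527787  0.86951243 0.30954639] 56.462008979609884
[476.2193678  331.2935842  375.35737943] (np.float64(268.287675445496), np.float64(186.40274234714474))
```

View pics/top2.png

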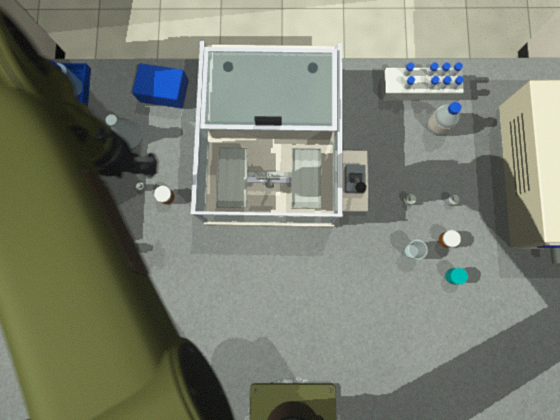

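View pics/w2.png

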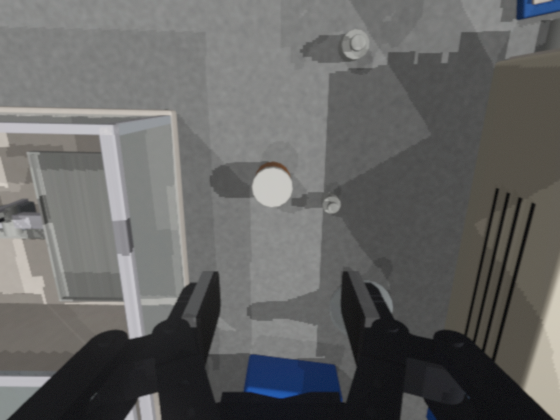

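Top view: the roof is fully open (grip at (268,121)), both pans are exposed, and the objects haven't moved. Wrist view: jar A's lid is at (272,186), the small weight at (332,205) and a 100 g weight at (355,44). I'll measure them in the wrist picture.

```bash
cat >> h.py <<'E'
def blob(im,p,d,u,v,zt,zlo,r=30):
    "centroid of points within zlo..zt+6 near pixel, cast on plane zt"
    P=pts(d,p);u,v=int(u),int(v);m=np.zeros(d.shape,bool);m[max(v-r,0):v+r,max(u-r,0):u+r]=1
    m&=(P[...,2]>zlo)&(P[...,2]<zt+7)&(d>0)
    n,l,s,c=cv2.connectedComponentsWithStats(m.astype(np.uint8))
    i=1+np.argmax(s[1:,4]);k=l==i
    (cx,cy),rad=cv2.minEnclosingCircle(np.argwhere(k)[:,::-1].astype(np.float32))
    return ray(p,cx,cy,zt).round(1),ray(p,*c[i],zt).round(1),P[k].mean(0).round(1),s[i,4]
E
python3 - <<'E'
from h import *
p=env.camera_params('wrist');z=np.load('pics/w2.npz');im,d=z['im'],z['d']
for n,u,v,zt,zl in(('jarA',272,186,42,35),('wA',332,205,32,24),('wB',355,44,36,28)): print(n,blob(im,p,d,u,v,zt,zl,r=26))
p=env.camera_params('top')
im,d,p=snap('top');P=pts(d,p)
print('panL',blob(im,p,d,230,178,72,66,40));print('panR',blob(im,p,d,306,178,72,66,40))
E
```

```text
jarA (array([561.5, 322.3,  42. ]), array([561.6, 322.2,  42. ]), array([561.7, 322.2,  42. ]), np.int32(1257))
wA (array([586.4, 386.2,  32. ]), array([586.4, 386.2,  32. ]), array([586.7, 386.3,  31.2]), np.int32(101))
wB (array([429.1, 398.6,  36. ]), array([429.5, 399.2,  36. ]), array([429.4, 399.4,  35.3]), np.int32(215))
panL (array([597.1, 146.7,  72. ]), array([596.1, 146.3,  72. ]), array([596.5, 146.3,  71.6]), np.int32(1799))
panR (array([593.2, -33.3,  72. ]), array([592.6, -33.8,  72. ]), array([593. , -33.8,  71.6]), np.int32(1789))
```

move_arm(linear=[[0,-0.01,0.18],[0,0,0.18],[0,0,0.18],[0,0,0.14],[0,0,0.06],[0,0,0]], spin=[0,0,0,0,0,0])

```text
t: 6.3
eef_pos: [560.3, 318.8, 8.9]
tcp_rot: [[-1.0, 0.002, -0.003], [0.002, 1.0, -0.002], [0.003, -0.002, -1.0]]
contact_force: [-0.3, 0.3, 0.0]
grip_width: 56.5
gripper_force: 0.0
```

move_arm(linear=[[0,0,0],[0,0,0],[0,0,0],[0,0,0]], spin=[0,0,0,0], jaw=-0.5)

```text
t: 6.8
eef_pos: [562.1, 320.9, 12.1]
tcp_rot: [[-1.0, 0.001, 0.003], [0.001, 1.0, 0.001], [-0.003, 0.001, -1.0]]
contact_force: [0.2, -1.3, 6.1]
grip_width: 39.2
gripper_force: 60.6
```

move_arm(linear=[[0,0,-0.1],[0,0,-0.18],[0,0,-0.18],[0,0,-0.18],[0,0,0],[0,0,0]], spin=[0,0,0,0,0,0])

```text
t: 7.55
eef_pos: [560.4, 320.5, 202.0]
tcp_rot: [[-1.0, 0.0, -0.001], [0.0, 1.0, -0.0], [0.001, -0.0, -1.0]]
contact_force: [-0.6, 0.1, -1.6]
grip_width: 39.1
gripper_force: 60.4
```

move_arm(linear=[[-0.05,-0.14,0],[-0.05,-0.14,0],[-0.05,-0.14,0],[-0.05,-0.14,0],[-0.005,-0.02,0],[0,0,0],[0,0,0],[0,0,0]], spin=[0,0,0,0,0,0,0,0])

```text
t: 8.55
eef_pos: [621.9, 147.8, 202.4]
tcp_rot: [[-1.0, -0.001, -0.001], [-0.001, 1.0, 0.0], [0.001, 0.0, -1.0]]
contact_force: [0.9, 0.7, -1.0]
grip_width: 39.3
gripper_force: 60.6
```

Run:
```python
from h import *
o=env.get_obs();print(o['eef_pos'],o['contact_force'])
im,d,p=snap('wrist');print(ray(p,280,210,0))
o=env.get_obs();print(o['eef_pos'],o['contact_force'])
im,d,p=snap('top');P=pts(d,p);
# door front edge
m=(P[...,2]>150)&(P[...,2]<163)&(P[...,0]>640)&(P[...,0]<760)&(P[...,1]<0)&(P[...,1]>-80);print(P[m].min(0),o['grip_width'])
```

```text
[621.85273131 147.79675555 202.40626209] [ 0.87091802  0.74855187 -1.00510732]
[651.50808881 147.95491717   0.        ]
[621.98906645 147.7087433  202.5420966 ] [-0.49788751  0.13825419 -0.28327083]
[682.01362732 -79.95209171 151.74652962] 39.05896115687524
```

move_arm(linear=[[0,-0.005,0.1],[0,0,0.1],[0,0,0.1],[0,0,0.06],[0,0,0.025],[0,0,0.005],[0,0,0],[0,0,0]], spin=[0,0,0,0,0,0,0,0])

```text
t: 9.65
eef_pos: [623.1, 145.3, 86.7]
tcp_rot: [[-1.0, 0.0, 0.002], [0.0, 1.0, 0.0], [-0.002, 0.0, -1.0]]
contact_force: [0.6, 0.6, -1.0]
grip_width: 38.8
gripper_force: 60.6
```

move_arm(linear=[[0,0,0.005],[0,0,0.003],[0,0,0]], spin=[0,0,0])

```text
t: 10.02
eef_pos: [622.6, 145.2, 83.8]
tcp_rot: [[-1.0, 0.0, 0.001], [0.0, 1.0, 0.0], [-0.001, 0.0, -1.0]]
contact_force: [-0.9, 0.1, 2.7]
grip_width: 39.0
gripper_force: 60.7
```

move_arm(linear=[[0,0,0],[0,0,0],[0,0,0],[0,0,-0.1],[0,0,-0.2],[0,0,-0.2],[0,0,0]], spin=[0,0,0,0,0,0,0], jaw=0.2)

```text
t: 10.9
eef_pos: [625.8, 145.9, 239.6]
tcp_rot: [[-1.0, 0.0, 0.011], [0.0, 1.0, 0.003], [-0.011, 0.003, -1.0]]
contact_force: [1.3, 0.5, -0.4]
grip_width: 51.1
gripper_force: 0.0
```

Run:
```python
from h import *
o=env.get_obs();print(o['eef_pos'],o['t'])
im,d,p=snap('wrist','w3.png')
u,v=pix(p,(622,146,114));print(u,v,blob(im,p,d,u,v,114,108,40))
im,d,p=snap('top')
for n,X,zl in(('B',(450,-388,42),35),('wC',(550,-298,36),28),('wD',(548,-408,36),28),('jarA',(622,146,114),108),('wA',(586,386,32),25),('wB',(429,399,36),28)):
    u,v=pix(p,X)
    try:print(n,blob(im,p,d,u,v,X[2],zl,18))
    except Exception as e:print(n,e)
```

```text
[625.76316608 145.89233425 239.59234726] 10.9
279.56195614041246 198.83184261489447 (array([621.8, 145.7, 114. ]), array([621.6, 145.7, 114. ]), array([621.7, 145.7, 114. ]), np.int32(1855))
B (array([ 450.1, -389.3,   42. ]), array([ 449.7, -389.4,   42. ]), array([ 449.8, -389.6,   41.4]), np.int32(229))
wC (array([ 551.2, -299.4,   36. ]), array([ 551.1, -299.3,   36. ]), array([ 551.3, -299.6,   35.2]), np.int32(27))
wD (array([ 549.3, -407.6,   36. ]), array([ 549.7, -407.5,   36. ]), array([ 550. , -408.1,   34.5]), np.int32(26))
jarA attempt to get argmax of an empty sequence
wA attempt to get argmax of an empty sequence
wB (array([427.2, 405.4,  36. ]), array([427.4, 405.9,  36. ]), array([427.6, 406.9,  33.4]), np.int32(5))
```

move_arm(linear=[[0.058,-0.178,0],[0.058,-0.178,0],[0.058,-0.178,0],[0.058,-0.178,0],[0.058,-0.178,0],[0.058,-0.178,0],[0.058,-0.178,0],[0.058,-0.178,0]], spin=[0,0,0,0,0,0,0,0], jaw=0.32)

```text
t: 12.0
eef_pos: [481.0, -283.0, 231.0]
tcp_rot: [[-1.0, 0.0, -0.003], [0.0, 1.0, 0.002], [0.003, 0.002, -1.0]]
contact_force: [0.6, -0.9, -0.5]
grip_width: 56.2
gripper_force: 0.0
```

move_arm(linear=[[0.058,-0.178,0],[0.058,-0.178,0],[0,0,0],[0,0,0]], spin=[0,0,0,0])

```text
t: 12.5
eef_pos: [447.2, -387.9, 231.4]
tcp_rot: [[-1.0, 0.001, -0.003], [0.001, 1.0, 0.003], [0.003, 0.003, -1.0]]
contact_force: [0.6, 0.0, -0.1]
grip_width: 56.4
gripper_force: 0.0
```

Run:
```python
from h import *
for k in range(2):
    o=env.get_obs();print(o['eef_pos'])
    im,d,p=snap('wrist')
for n,X,zl in(('B',(450,-389,42),35),('wC',(551,-299,36),28),('wD',(549,-408,36),28)):
    u,v=pix(p,X)
    try:print(n,u,v,blob(im,p,d,u,v,X[2],zl,30))
    except Exception as e:print(n,e)
```

```text
[ 447.18336956 -387.90503102  231.36512485]
[ 447.68380417 -387.44142433  231.85069729]
B 277.8699919348061 188.4387727027858 (array([ 449.5, -389.2,   42. ]), array([ 449.5, -389.2,   42. ]), array([ 449.6, -389.2,   42.1]), np.int32(1250))
wC 358.3241408636719 274.358880069206 (array([ 550.5, -299.4,   36. ]), array([ 547.7, -297.4,   36. ]), array([ 548.7, -296.9,   34.2]), np.int32(49))
wD 261.19297906242474 272.9694433101495 (array([ 549. , -407.1,   36. ]), array([ 549.1, -406.8,   36. ]), array([ 549.5, -406.9,   35.2]), np.int32(127))
```

move_arm(linear=[[-0.007,-0.005,0.18],[0,0,0.18],[0,0,0.18],[0,0,0.14],[0,0,0.057],[0,0,0],[0,0,0]], spin=[0,0,0,0,0,0,0])

```text
t: 13.48
eef_pos: [451.3, -390.1, 13.2]
tcp_rot: [[-1.0, -0.001, 0.001], [-0.001, 1.0, -0.001], [-0.001, -0.001, -1.0]]
contact_force: [-0.8, -0.6, 0.3]
grip_width: 56.2
gripper_force: 0.0
```

move_arm(linear=[[0,0,0],[0,0,0],[0,0,0],[0,0,0],[0,0,-0.14],[0,0,-0.18],[0,0,-0.18],[0,0,-0.18]], spin=[0,0,0,0,0,0,0,0], jaw=-0.5)

```text
t: 14.48
eef_pos: [449.8, -390.2, 218.2]
tcp_rot: [[-1.0, 0.001, 0.0], [0.001, 1.0, -0.0], [-0.0, -0.0, -1.0]]
contact_force: [0.4, -0.1, -1.6]
grip_width: 38.9
gripper_force: 60.5
```

move_arm(linear=[[-0.039,0.178,0],[-0.039,0.178,0],[-0.039,0.178,0],[-0.039,0.178,0],[-0.039,0.178,0],[-0.039,0.178,0],[-0.039,0.178,0],[-0.039,0.178,0]], spin=[0,0,0,0,0,0,0,0])

```text
t: 15.48
eef_pos: [544.1, 38.4, 216.5]
tcp_rot: [[-1.0, 0.001, 0.001], [0.001, 1.0, -0.0], [-0.001, -0.0, -1.0]]
contact_force: [0.2, -0.7, -1.0]
grip_width: 39.3
gripper_force: 60.7
```

move_arm(linear=[[-0.039,0.178,0],[-0.039,0.178,0],[0,0,0],[0,0,0],[0,0,0]], spin=[0,0,0,0,0])

```text
t: 16.1
eef_pos: [567.1, 142.2, 216.3]
tcp_rot: [[-1.0, 0.002, -0.0], [0.002, 1.0, -0.0], [0.0, -0.0, -1.0]]
contact_force: [-0.0, 0.0, -1.9]
grip_width: 38.6
gripper_force: 60.8
```

Run:
```python
from h import *
for k in range(4):
    o=env.get_obs();print(o['eef_pos'],o['grip_width'])
    im,d,p=snap('wrist')
```

```text
[567.06223922 142.21633365 216.25316185] 38.60167981921142
[567.16876652 142.14414077 216.30821557] 39.371626049565414
[567.24339961 142.26091425 216.35683943] 38.47202354345634
[567.34521896 142.35466289 216.35053981] 38.83521303723016
```

move_arm(linear=[[0,0.014,0.1],[0,0,0.12],[0,0,0.12],[0,0,0.06],[0,0,0.025],[0,0,0.01],[0,0,0.005],[0,0,0]], spin=[0,0,0,0,0,0,0,0])

```text
t: 17.3
eef_pos: [567.8, 147.6, 85.3]
tcp_rot: [[-1.0, 0.001, 0.001], [0.001, 1.0, -0.0], [-0.001, -0.0, -1.0]]
contact_force: [-2.0, -1.2, 3.4]
grip_width: 39.3
gripper_force: 61.1
```

move_arm(linear=[[0,0,0],[0,0,0],[0,0,0],[0,0,-0.1],[0,0,-0.2],[0,0,-0.2],[0,0,0],[0,0,0]], spin=[0,0,0,0,0,0,0,0], jaw=0.2)

```text
t: 18.3
eef_pos: [567.4, 147.9, 234.0]
tcp_rot: [[-1.0, 0.0, 0.0], [0.0, 1.0, 0.0], [-0.0, 0.0, -1.0]]
contact_force: [-0.1, -0.3, -0.7]
grip_width: 51.3
gripper_force: 0.0
```

Run:
```python
from h import *
o=env.get_obs();print(o['eef_pos'],o['t'])
im,d,p=snap('wrist','w4.png')
for X in((622,146,114),(567,147,114)):
    u,v=pix(p,X);print(blob(im,p,d,u,v,114,108,36))
```

```text
[567.43366268 147.87653474 233.97005675] 18.3
(array([621.2, 145.6, 114. ]), array([620.9, 145.6, 114. ]), array([621.2, 145.6, 113.7]), np.int32(1635))
(array([565.7, 148.2, 114. ]), array([565.6, 148.2, 114. ]), array([565.8, 148.2, 113.8]), np.int32(1903))
```

move_arm(linear=[[0.007,-0.186,0],[0.007,-0.186,0],[0.007,-0.186,0],[0.007,-0.186,0],[0.007,-0.186,0],[0.007,-0.186,0],[0.007,-0.186,0],[0.007,-0.186,0]], spin=[0,0,0,0,0,0,0,0], jaw=0.05)

```text
t: 19.35
eef_pos: [549.2, -299.8, 231.8]
tcp_rot: [[-1.0, 0.0, -0.003], [0.0, 1.0, 0.002], [0.003, 0.002, -1.0]]
contact_force: [1.0, -0.8, -0.0]
grip_width: 45.0
gripper_force: 0.0
```

move_arm(linear=[[0,0,0.1],[0,0,0],[0,0,0]], spin=[0,0,0])

```text
t: 19.73
eef_pos: [550.0, -297.7, 203.5]
tcp_rot: [[-1.0, -0.0, -0.002], [-0.0, 1.0, 0.001], [0.002, 0.001, -1.0]]
contact_force: [-0.6, -0.6, 0.1]
grip_width: 45.0
gripper_force: 0.0
```

Run:
```python
from h import *
for k in range(4):
    o=env.get_obs();print(o['eef_pos'],o['grip_width'])
    im,d,p=snap('wrist')
for n,X,zl in(('wC',(551,-299,36),28),('wD',(549,-408,36),28)):
    u,v=pix(p,X)
    try:print(n,u,v,blob(im,p,d,u,v,X[2],zl,25))
    except Exception as e:print(n,e)
```

```text
[ 549.9972831  -297.72036885  203.54901579] 45.01529440427127
[ 550.60113012 -297.83081601  204.40605839] 44.77603466817396
[ 550.93064884 -297.92469888  204.90786276] 44.84313201493459
[ 551.10975627 -298.01266232  205.14698892] 45.12457643082509
wC 278.9417507933123 190.8023093513898 (array([ 551.5, -298.7,   36. ]), array([ 551.5, -298.7,   36. ]), array([ 551.6, -298.7,   35.7]), np.int32(170))
wD 163.84719608107577 188.7633729533075 (array([ 550., -406.,   36.]), array([ 550. , -405.9,   36. ]), array([ 550.1, -406.1,   35.5]), np.int32(180))
```

move_arm(linear=[[0,-0.002,0.18],[0,0,0.18],[0,0,0.18],[0,0,0.09],[0,0,0.034],[0,0,0],[0,0,0]], spin=[0,0,0,0,0,0,0])

```text
t: 20.8
eef_pos: [552.0, -299.9, 6.9]
tcp_rot: [[-1.0, 0.0, 0.003], [0.0, 1.0, -0.002], [-0.003, -0.002, -1.0]]
contact_force: [0.1, 0.2, -0.2]
grip_width: 44.6
gripper_force: 0.0
```

move_arm(linear=[[0,0,0],[0,0,0],[0,0,0],[0,0,0],[0,0,-0.13],[0,0,-0.18],[0,0,-0.18],[0,0,-0.18]], spin=[0,0,0,0,0,0,0,0], jaw=-0.8)

```text
t: 21.8
eef_pos: [550.1, -299.1, 207.9]
tcp_rot: [[-1.0, 0.001, 0.0], [0.001, 1.0, -0.0], [-0.0, -0.0, -1.0]]
contact_force: [1.2, -0.8, -1.2]
grip_width: 23.4
gripper_force: 58.9
```

move_arm(linear=[[-0.047,0.176,0],[-0.047,0.176,0],[-0.047,0.176,0],[-0.047,0.176,0],[-0.047,0.176,0],[0,0,0],[0,0,0],[0,0,0]], spin=[0,0,0,0,0,0,0,0])

```text
t: 22.8
eef_pos: [620.7, -36.4, 206.0]
tcp_rot: [[-1.0, 0.002, -0.0], [0.002, 1.0, -0.0], [0.0, -0.0, -1.0]]
contact_force: [0.3, 0.1, -1.3]
grip_width: 23.0
gripper_force: 59.2
```

Run:
```python
from h import *
for k in range(4):
    o=env.get_obs();print(o['eef_pos'],o['grip_width'])
    im,d,p=snap('wrist')
```

```text
[620.70052458 -36.43718533 206.03226925] 23.00838666111048
[620.72862139 -36.54647187 206.01883851] 23.76883506274321
[620.75277547 -36.52962067 206.02143433] 23.453795825005077
[620.83030879 -36.44640057 206.05768231] 23.672118062038653
```

move_arm(linear=[[0,0.008,0.1],[0,0,0.12],[0,0,0.12],[0,0,0.06],[0,0,0.02],[0,0,0.007],[0,0,0.003],[0,0,0]], spin=[0,0,0,0,0,0,0,0])

```text
t: 24.0
eef_pos: [621.5, -33.1, 78.3]
tcp_rot: [[-1.0, 0.001, 0.002], [0.001, 1.0, -0.001], [-0.002, -0.001, -1.0]]
contact_force: [-3.0, -0.7, 3.3]
grip_width: 23.7
gripper_force: 59.4
```

Run:
```python
from h import *
for k in range(3):
    o=env.get_obs();print(o['eef_pos'],o['contact_force'])
    im,d,p=snap('wrist')
```

```text
[621.51270862 -33.11682852  78.26097558] [-2.97009157 -0.74818536  3.33086728]
[621.49454868 -33.07565603  78.17734912] [-4.02085234 -0.72991499  5.14096064]
[621.50866874 -33.08465312  78.14209213] [-2.66944298 -0.86832758  6.10313487]
```

move_arm(linear=[[0,0,0],[0,0,0],[0,0,0],[0,0,-0.1],[0,0,-0.2],[0,0,-0.2],[0,0,0],[0,0,0]], spin=[0,0,0,0,0,0,0,0], jaw=-0.1)

```text
t: 25.15
eef_pos: [621.1, -32.7, 226.7]
tcp_rot: [[-1.0, 0.0, 0.0], [0.0, 1.0, 0.0], [-0.0, 0.0, -1.0]]
contact_force: [0.4, -1.0, -0.7]
grip_width: 38.4
gripper_force: 0.0
```

Run:
```python
from h import *
o=env.get_obs();print(o['eef_pos'],o['t'])
im,d,p=snap('wrist','w5.png')
for X in((622,-33,108),):
    u,v=pix(p,X);print(blob(im,p,d,u,v,108,100,36))
```

```text
[621.13862862 -32.74640363 226.74839104] 25.15
(array([621.3, -32.4, 108. ]), array([621.3, -32.6, 108. ]), array([621.3, -32.6, 108. ]), np.int32(233))
```

move_arm(linear=[[0.128,-0.139,0],[0.128,-0.139,0],[0.128,-0.139,0],[0,0,0],[0,0,0]], spin=[0,0,0,0,0], jaw=-1)

```text
t: 25.82
eef_pos: [505.4, -157.6, 225.7]
tcp_rot: [[-1.0, 0.001, -0.002], [0.001, 1.0, 0.001], [0.002, 0.001, -1.0]]
contact_force: [0.4, -0.4, -0.1]
grip_width: -0.0
gripper_force: 0.0
```

Run:
```python
from h import *
for k in range(3):
    o=env.get_obs();print(o['eef_pos'],o['grip_width'])
    im,d,p=snap('wrist')
u,v=pix(p,(560,-158,130));print(u,v,blob(im,p,d,u,v,128,112,30))
```

```text
[ 505.36570304 -157.63997138  225.70746418] -0.047298492172753295
[ 505.98354652 -157.27189378  225.91536845] 0.08372842814242766
[ 506.31447903 -157.06439868  226.12285927] -0.23853860469079868
278.58490935877415 280.2841237074588 (array([ 548.4, -156.5,  128. ]), array([ 546. , -156.5,  128. ]), array([ 550.5, -156.4,  119.1]), np.int32(147))
```

move_arm(linear=[[0,-0.003,0.18],[0,0,0.15],[0,0,0.05],[0,0,0],[-0.06,0,0],[-0.06,0,0],[-0.06,0,0],[-0.06,0,0]], spin=[0,0,0,0,0,0,0,0])

```text
t: 26.98
eef_pos: [579.1, -158.9, 115.6]
tcp_rot: [[-1.0, 0.0, 0.002], [0.0, 1.0, -0.001], [-0.002, -0.001, -1.0]]
contact_force: [-2.4, -0.2, 1.7]
grip_width: -0.0
gripper_force: 1.2
```

move_arm(linear=[[-0.05,0,0],[-0.03,0,0],[-0.02,0,0],[0,0,0]], spin=[0,0,0,0])

```text
t: 27.48
eef_pos: [608.7, -158.7, 113.5]
tcp_rot: [[-1.0, 0.0, 0.002], [0.0, 1.0, 0.0], [-0.002, 0.0, -1.0]]
contact_force: [0.2, 1.0, -0.8]
grip_width: 0.0
gripper_force: 0.0
```

move_arm(linear=[[-0.015,0,0],[-0.015,0,0],[-0.01,0,0],[0,0,0]], spin=[0,0,0,0])

```text
t: 27.98
eef_pos: [618.9, -158.6, 112.3]
tcp_rot: [[-1.0, 0.0, -0.002], [0.0, 1.0, 0.0], [0.002, 0.0, -1.0]]
contact_force: [-3.3, -0.1, -2.1]
grip_width: 0.2
gripper_force: 1.8
```

move_arm(linear=[[-0.01,0,0],[0,0,0],[0.02,0,0],[0.04,0,0],[0.04,0,0],[0,0,0],[0,0,0],[0,0,0]], spin=[0,0,0,0,0,0,0,0])

```text
t: 28.98
eef_pos: [593.3, -158.9, 113.1]
tcp_rot: [[-1.0, 0.0, 0.001], [0.0, 1.0, -0.0], [-0.001, -0.0, -1.0]]
contact_force: [0.1, 0.1, 0.2]
grip_width: 0.1
gripper_force: 0.0
```

```bash
cat >> h.py <<'E'
def beam(f=None):
    im,d,p=snap('top',f);P=pts(d,p);r=[]
    for c in((597,146.5),(593.5,-33.5)):
        z=P[(abs(P[...,0]-c[0])<66)&(abs(P[...,1]-c[1])<28)&(P[...,2]>40)&(P[...,2]<104)][:,2]
        h,b=np.histogram(z,np.arange(40,104,2));k=b[h.argmax()]+1
        r.append(np.median(z[abs(z-k)<4]))
    return r,(r[0]-r[1])/180,im
E
python3 - <<'E'
from h import *
o=env.get_obs();print(o['eef_pos'],o['t'])
for i in range(3): print(beam()[:2])
r,_,im=beam();
c=cv2.resize(im[110:220,190:375],None,fx=4,fy=4,interpolation=cv2.INTER_CUBIC);cv2.imwrite('pics/c6.png',c[:,:,::-1])
E
```

```text
[ 593.32334778 -158.87176235  113.0820935 ] 28.975
([np.float64(60.60920589779687), np.float64(81.79183820538873)], np.float64(-0.11768129059773255))
([np.float64(60.5571998683771), np.float64(81.71647445331257)], np.float64(-0.11755152547186375))
([np.float64(60.522718976019576), np.float64(81.7918217365135)], np.float64(-0.11816168200274402))
```

View pics/c6.png

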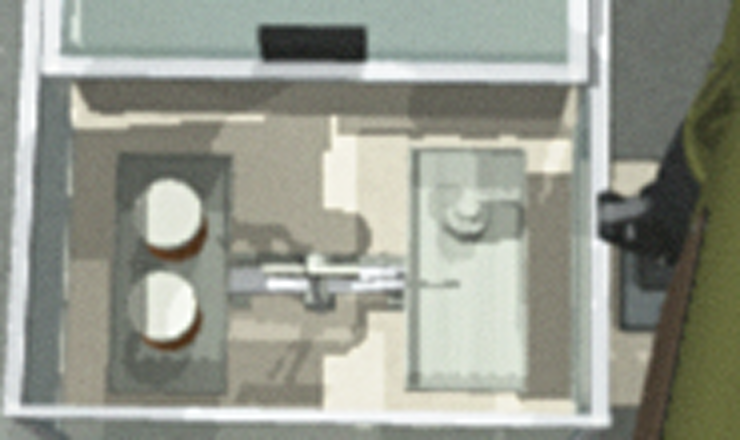

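Crop: the left pan with both jars hangs low and the right pan with one weight rides high. Tilt is -0.118 rad, so about 90 g is missing and a second 100 g weight is needed. I'll arrest the beam first.

move_arm(linear=[[0,0,-0.1],[0,0,-0.1],[-0.15,0,0],[-0.15,0,0],[0,0,0.1],[0,0,0.1],[0,0,0],[0,0,0]], spin=[0,0,0,0,0,0,0,0])

```text
t: 30.18
eef_pos: [683.3, -158.9, 113.9]
tcp_rot: [[-1.0, 0.0, 0.001], [0.0, 1.0, -0.0], [-0.001, -0.0, -1.0]]
contact_force: [0.2, -0.4, 0.4]
grip_width: 0.2
gripper_force: 0.0
```

move_arm(linear=[[0.04,0,0],[0.06,0,0],[0.06,0,0],[0.06,0,0],[0.04,0,0],[0.02,0,0],[0.01,0,0],[0,0,0]], spin=[0,0,0,0,0,0,0,0])

```text
t: 31.18
eef_pos: [595.7, -158.9, 112.8]
tcp_rot: [[-1.0, 0.001, -0.0], [0.001, 1.0, -0.0], [0.0, -0.0, -1.0]]
contact_force: [1.6, 0.9, 1.2]
grip_width: -0.1
gripper_force: 0.7
```

move_arm(linear=[[0.012,0,0],[0.01,0,0],[0.01,0,0],[0,0,0]], spin=[0,0,0,0])

```text
t: 31.68
eef_pos: [585.6, -158.8, 112.7]
tcp_rot: [[-1.0, 0.001, -0.001], [0.001, 1.0, 0.0], [0.001, 0.0, -1.0]]
contact_force: [1.2, -0.0, -1.8]
grip_width: 0.1
gripper_force: 1.0
```

move_arm(linear=[[0.01,0,0],[0.007,0,0],[0,0,0]], spin=[0,0,0])

```text
t: 32.05
eef_pos: [584.6, -159.0, 113.6]
tcp_rot: [[-1.0, 0.0, 0.007], [0.0, 1.0, -0.0], [-0.007, -0.0, -1.0]]
contact_force: [9.6, -0.2, -6.4]
grip_width: 0.2
gripper_force: 4.5
```

Run:
```python
from h import *
for k in range(3):
    o=env.get_obs();print(o['eef_pos'],o['contact_force'])
    print(beam()[:2])
```

```text
[ 584.55808817 -159.01544059  113.61749997] [ 9.60252148 -0.21896676 -6.37302302]
([np.float64(71.14469510519405), np.float64(71.37906788598946)], np.float64(-0.0013020710044189501))
[ 584.51897109 -159.01598133  113.58247474] [ 9.35637718 -0.81986612 -6.12531572]
([np.float64(71.13024975310782), np.float64(71.29336318369656)], np.float64(-0.0009061857254929843))
[ 584.55331903 -159.0274236   113.60039365] [ 9.24641766 -0.26410828 -5.14055777]
([np.float64(71.09569457027379), np.float64(71.21691888209784)], np.float64(-0.0006734683990225045))
```

move_arm(linear=[[-0.02,0,0],[0,0,-0.19],[0,0,-0.19],[0.033,-0.206,0],[0.033,-0.206,0],[0.033,-0.206,0],[0.033,-0.206,0.07],[0,0,0]], spin=[0,0,0,0,0,0,0,0], jaw=0.05)

```text
t: 33.2
eef_pos: [544.5, -405.5, 204.2]
tcp_rot: [[-1.0, 0.006, -0.005], [0.006, 1.0, 0.002], [0.005, 0.002, -1.0]]
contact_force: [-0.2, 1.0, -0.8]
grip_width: 44.8
gripper_force: 0.0
```

Run:
```python
from h import *
for k in range(5):
    o=env.get_obs()
    im,d,p=snap('wrist')
print(o['eef_pos'],o['grip_width'])
u,v=pix(p,(550,-407,36));print(u,v,blob(im,p,d,u,v,36,28,30))
```

```text
[ 547.82024886 -401.1297307   207.35058709] 44.362054875973335
273.5318944174136 192.9118324094345 (array([ 550. , -407.1,   36. ]), array([ 550. , -407.1,   36. ]), array([ 550.1, -407.1,   35.7]), np.int32(169))
```

move_arm(linear=[[-0.007,-0.02,0.18],[0,0,0.18],[0,0,0.18],[0,0,0.09],[0,0,0.036],[0,0,0],[0,0,0]], spin=[0,0,0,0,0,0,0])

```text
t: 34.33
eef_pos: [551.6, -409.0, 9.4]
tcp_rot: [[-1.0, -0.0, 0.003], [-0.0, 1.0, -0.002], [-0.003, -0.002, -1.0]]
contact_force: [0.0, -0.7, 1.4]
grip_width: 44.3
gripper_force: 0.0
```

move_arm(linear=[[0,0,0],[0,0,0],[0,0,0],[0,0,0],[0,0,-0.13],[0,0,-0.18],[0,0,-0.18],[0,0,-0.18]], spin=[0,0,0,0,0,0,0,0], jaw=-0.8)

```text
t: 35.33
eef_pos: [549.7, -408.4, 210.2]
tcp_rot: [[-1.0, 0.001, 0.0], [0.001, 1.0, -0.0], [-0.0, -0.0, -1.0]]
contact_force: [1.0, -0.1, -1.1]
grip_width: 23.4
gripper_force: 58.9
```

move_arm(linear=[[-0.012,0.178,0],[-0.012,0.178,0],[-0.012,0.178,0],[-0.012,0.178,0],[-0.012,0.178,0],[-0.012,0.178,0],[-0.012,0.178,0],[0,0,0]], spin=[0,0,0,0,0,0,0,0])

```text
t: 36.33
eef_pos: [575.4, -31.2, 208.6]
tcp_rot: [[-1.0, -0.005, 0.0], [-0.005, 1.0, 0.001], [-0.0, 0.001, -1.0]]
contact_force: [0.2, -0.9, -0.9]
grip_width: 23.4
gripper_force: 59.2
```

Run:
```python
from h import *
for k in range(6):
    o=env.get_obs()
    im,d,p=snap('wrist')
print(o['eef_pos'],o['grip_width'])
u,v=pix(p,(622,-33,108));print(blob(im,p,d,u,v,108,100,36))
```

```text
[575.34920229 -35.90831363 208.32334174] 22.982328867356557Traceback (most recent call last):
  File "<stdin>", line 6, in <module>
  File "h.py", line 23, in blob
    i=1+np.argmax(s[1:,4]);k=l==i
        ~~~~~~~~~^^^^^^^^^
    return _wrapfunc(a, 'argmax', axis=axis, out=out, **kwds)
    return bound(*args, **kwds)
ValueError: attempt to get argmax of an empty sequence
```

move_arm(linear=[[0,0.007,0.1],[0,0,0.12],[0,0,0.12],[0,0,0.06],[0,0,0.02],[0,0,0.007],[0,0,0.003],[0,0,0]], spin=[0,0,0,0,0,0,0,0])

```text
t: 37.62
eef_pos: [575.8, -33.2, 80.9]
tcp_rot: [[-1.0, 0.001, 0.001], [0.001, 1.0, -0.001], [-0.001, -0.001, -1.0]]
contact_force: [-2.5, -0.5, 3.8]
grip_width: 23.5
gripper_force: 59.5
```

Run:
```python
from h import *
for k in range(3):
    o=env.get_obs();print(o['eef_pos'],o['contact_force'])
    im,d,p=snap('wrist')
```

```text
[575.77405244 -33.17571836  80.8696382 ] [-2.46701937 -0.51213129  3.8241026 ]
[575.95424439 -33.10592586  80.82719517] [-4.03123977 -0.66119169  4.1649862 ]
[576.04735658 -33.07354308  80.7232395 ] [-4.67983173 -0.64616767  4.86358572]
```

move_arm(linear=[[0,0,0],[0,0,0],[0,0,0],[0,0,-0.1],[0,0,-0.2],[0,0,-0.2],[0,0,0],[0,0,0]], spin=[0,0,0,0,0,0,0,0], jaw=-0.1)

```text
t: 38.78
eef_pos: [575.5, -32.4, 229.1]
tcp_rot: [[-1.0, 0.0, 0.0], [0.0, 1.0, 0.0], [-0.0, 0.0, -1.0]]
contact_force: [0.3, 0.2, -0.4]
grip_width: 38.5
gripper_force: 0.0
```

Run:
```python
from h import *
o=env.get_obs();print(o['eef_pos'],o['t'])
im,d,p=snap('wrist','w7.png')
for X in((576,-33,108),(621,-33,108)):
    u,v=pix(p,X);
    try: print(u,v,blob(im,p,d,u,v,108,100,24))
    except Exception as e: print(u,v,e)
```

```text
[575.48314621 -32.43102086 229.05872084] 38.775
279.1392421446069 207.04860610547718 (array([574.6, -32.6, 108. ]), array([574.6, -32.5, 108. ]), array([574.7, -32.5, 107.6]), np.int32(232))
279.263612218299 256.9815237261427 (array([620.6, -32.6, 108. ]), array([620.6, -32.7, 108. ]), array([620.9, -32.7, 107.3]), np.int32(211))
```

move_arm(linear=[[-0.14,0.072,0],[-0.14,0.072,0],[-0.14,0.072,0],[-0.14,0.072,0],[0,0,0],[0,0,0],[0,0,0]], spin=[0,0,0,0,0,0,0], jaw=-1)

```text
t: 39.7
eef_pos: [742.2, 53.0, 229.3]
tcp_rot: [[-1.0, 0.001, -0.001], [0.001, 1.0, -0.0], [0.001, -0.0, -1.0]]
contact_force: [-0.3, 0.0, -0.4]
grip_width: -0.0
gripper_force: 0.0
```

Run:
```python
from h import *
im,d,p=snap('wrist','w8.png')
print(env.get_obs()['eef_pos'])
u,v=pix(p,(708,54,187));print(u,v,blob(im,p,d,u,v,187,178,40))
```

```text
[742.38231752  53.01282281 229.87747886]
281.3016543895444 190.91867047660645 (array([699.4,  53.6, 187. ]), array([699.3,  53.5, 187. ]), array([699.4,  53.5, 186.6]), np.int32(1855))
```

move_arm(linear=[[0,0,0.1],[0,0,0.09],[-0.0,0,0],[0.06,0,0],[0.08,0,0],[0.08,0,0],[0.08,0,0],[0.08,0,0]], spin=[0,0,0,0,0,0,0,0])

```text
t: 40.75
eef_pos: [630.7, 54.2, 174.9]
tcp_rot: [[-1.0, 0.001, 0.006], [0.001, 1.0, 0.002], [-0.006, 0.002, -1.0]]
contact_force: [2.5, 2.7, -1.0]
grip_width: 0.2
gripper_force: 1.4
```

move_arm(linear=[[0.08,0,0],[0.08,0,0],[0.05,0,0],[0.03,0,0],[0.02,0,0],[0.02,0,0],[0.02,0,0],[0,0,0]], spin=[0,0,0,0,0,0,0,0])

```text
t: 41.75
eef_pos: [538.4, 53.7, 171.9]
tcp_rot: [[-1.0, 0.0, -0.002], [0.0, 1.0, -0.0], [0.002, -0.0, -1.0]]
contact_force: [0.5, 0.9, 0.5]
grip_width: -0.1
gripper_force: 0.2
```

move_arm(linear=[[0.01,0,0],[0.01,0,0],[0.01,0,0],[0.01,0,0],[0,0,0],[0,0,0]], spin=[0,0,0,0,0,0])

```text
t: 42.5
eef_pos: [527.4, 53.9, 172.2]
tcp_rot: [[-1.0, 0.0, -0.0], [0.0, 1.0, -0.0], [0.0, -0.0, -1.0]]
contact_force: [2.1, 0.1, -2.1]
grip_width: -0.1
gripper_force: 1.2
```

move_arm(linear=[[0.008,0,0],[0.008,0,0],[0,0,0]], spin=[0,0,0])

```text
t: 42.88
eef_pos: [527.4, 53.8, 172.7]
tcp_rot: [[-1.0, 0.001, 0.009], [0.001, 1.0, -0.0], [-0.009, -0.0, -1.0]]
contact_force: [11.6, 0.1, -8.8]
grip_width: -0.4
gripper_force: 6.1
```

move_arm(linear=[[-0.05,0,0],[0,0,-0.18],[0.04,-0.18,0],[0.04,-0.18,0],[0.04,-0.18,0],[0.01,-0.17,0],[0,0,0],[0,0,0]], spin=[0,0,0,0,0,0,0,0])

```text
t: 43.88
eef_pos: [498.0, -158.8, 226.1]
tcp_rot: [[-1.0, 0.001, -0.002], [0.001, 1.0, 0.001], [0.002, 0.001, -1.0]]
contact_force: [0.2, 0.2, 0.7]
grip_width: -0.2
gripper_force: 0.0
```

Run:
```python
from h import *
im,d,p=snap('top','top9.png');
im,d,p=snap('wrist')
print(env.get_obs()['eef_pos'])
u,v=pix(p,(512,57,187))
try: print(u,v,blob(im,p,d,u,v,187,178,40))
except Exception as e: print(u,v,e)
```

```text
[ 498.3514422  -157.94189427  226.15550137]
637.9747795171074 269.2938678035231 attempt to get argmax of an empty sequence
```

Descend and push the lever to free.

move_arm(linear=[[0,0,0.18],[0,0,0.15],[0,0,0.05],[-0.02,0,0],[-0.06,0,0],[-0.06,0,0],[-0.06,0,0],[-0.06,0,0]], spin=[0,0,0,0,0,0,0,0])

```text
t: 44.98
eef_pos: [578.2, -159.1, 114.9]
tcp_rot: [[-1.0, 0.0, 0.002], [0.0, 1.0, -0.001], [-0.002, -0.001, -1.0]]
contact_force: [-2.4, 0.3, 1.8]
grip_width: 0.1
gripper_force: 1.2
```

move_arm(linear=[[-0.05,0,0],[-0.03,0,0],[-0.02,0,0],[-0.015,0,0],[-0.015,0,0],[-0.01,0,0],[-0.008,0,0],[0,0,0]], spin=[0,0,0,0,0,0,0,0])

```text
t: 45.98
eef_pos: [619.0, -158.8, 111.6]
tcp_rot: [[-1.0, 0.001, -0.004], [0.001, 1.0, 0.001], [0.004, 0.001, -1.0]]
contact_force: [-6.0, -0.4, -1.0]
grip_width: 0.0
gripper_force: 2.7
```

move_arm(linear=[[0.05,0,0],[0.05,0,0],[0,0,0],[0,0,0],[0,0,0],[0,0,0],[0,0,0],[0,0,0]], spin=[0,0,0,0,0,0,0,0])

```text
t: 46.98
eef_pos: [591.0, -159.1, 112.2]
tcp_rot: [[-1.0, 0.0, -0.0], [0.0, 1.0, 0.0], [0.0, 0.0, -1.0]]
contact_force: [-1.3, -0.2, 0.5]
grip_width: 0.2
gripper_force: 0.0
```

move_arm(linear=[[0,0,0],[0,0,0],[0,0,0],[0,0,0],[0,0,0],[0,0,0],[0,0,0],[0,0,0]], spin=[0,0,0,0,0,0,0,0])

```text
t: 47.98
eef_pos: [591.0, -159.2, 112.3]
tcp_rot: [[-1.0, 0.001, -0.0], [0.001, 1.0, -0.0], [0.0, -0.0, -1.0]]
contact_force: [-0.0, 0.2, 0.0]
grip_width: 0.4
gripper_force: 0.0
```

Run:
```python
from h import *
im,d,p=snap('top');z=np.load('pics/top0.npz');P=pts(d,p)
# is depth through the glass?
for c in((597,146.5),(593.5,-33.5)):
    u,v=map(int,pix(p,(c[0]-55,c[1],72)));print(np.median(P[v-2:v+3,u-4:u+5,2]))
print(beam()[:2])
s,ds,ps=snap('scene','s10.png')
a=cv2.resize(im[130:230,185:375],(760,400),interpolation=cv2.INTER_CUBIC)
b=cv2.resize(s[180:280,200:390],(760,400),interpolation=cv2.INTER_CUBIC)
cv2.imwrite('pics/c10.png',cv2.resize(np.vstack([a[:,:],b]),(570,600))[:,:,::-1])
```

```text
158.68647963905983
158.39395825451572
([np.float64(nan), np.float64(nan)], np.float64(nan))
  return _methods._mean(a, axis=axis, dtype=dtype,
  ret = ret.dtype.type(ret / rcount)
```

View pics/c10.png

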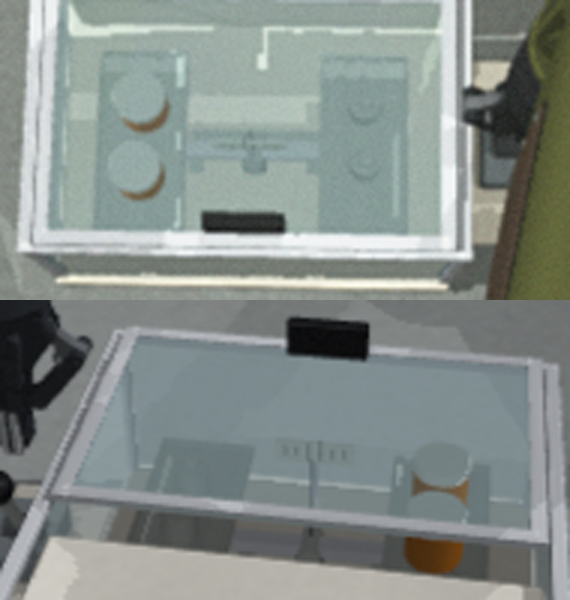

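Crop: the roof is shut, both jars stand on the left pan and two weights on the right. In the scene view the pointer (317,450) stands at the middle of the white scale (280–352). I'll take a closer look to be sure.

move_arm(linear=[[0,0,-0.18],[0,0,-0.18],[-0.05,0.18,0],[-0.05,0.18,0],[-0.05,0.18,0],[-0.02,0.177,0],[0,0,0],[0,0,0]], spin=[0,0,0,0,0,0,0,0])

```text
t: 49.12
eef_pos: [641.9, 55.8, 220.1]
tcp_rot: [[-1.0, -0.0, -0.0], [-0.0, 1.0, -0.001], [0.0, -0.001, -1.0]]
contact_force: [0.2, -0.6, -1.0]
grip_width: -0.0
gripper_force: 0.0
```

Run:
```python
from h import *
print(env.get_obs()['eef_pos'])
w,d,p=snap('wrist');s,ds,ps=snap('scene')
u,v=map(int,pix(p,(595,56,130)));print(u,v)
a=w[max(v-60,0):v+60,u-70:u+70];U,V=map(int,pix(ps,(595,56,130)));b=s[V-30:V+40,U-40:U+42];print(U,V)
a=cv2.resize(a,(400,340),interpolation=cv2.INTER_CUBIC);b=cv2.resize(b,(400,340),interpolation=cv2.INTER_CUBIC)
cv2.imwrite('pics/c11.png',np.hstack([a,b])[:,:,::-1])
```

```text
[641.88121806  55.80173641 220.14043083]
280 154
302 231
```

View pics/c11.png

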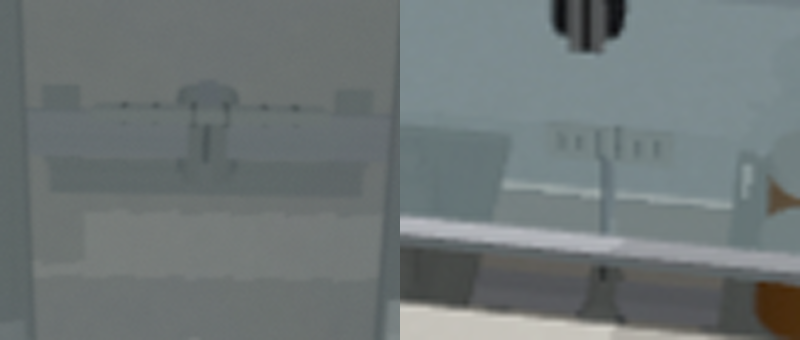

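The wrist view shows the pointer at 207, between the long marks at 192 and 228, which is about +0.01 rad and well inside. It has been resting freely for over 2 s, so I'll arrest the beam.

move_arm(linear=[[-0.035,-0.18,0],[-0.035,-0.18,0],[-0.035,-0.18,0],[-0.035,-0.177,0],[0,0,0.15],[0,0,0.15],[0,0,0.06],[0,0,0]], spin=[0,0,0,0,0,0,0,0])

```text
t: 50.22
eef_pos: [681.8, -160.6, 110.3]
tcp_rot: [[-1.0, 0.003, -0.004], [0.003, 1.0, 0.001], [0.004, 0.001, -1.0]]
contact_force: [-0.6, -0.9, -0.2]
grip_width: 0.3
gripper_force: 0.0
```

move_arm(linear=[[0.04,0,0],[0.06,0,0],[0.06,0,0],[0.06,0,0],[0.04,0,0],[0.02,0,0],[0.01,0,0],[0,0,0]], spin=[0,0,0,0,0,0,0,0])

```text
t: 51.22
eef_pos: [596.9, -159.2, 112.2]
tcp_rot: [[-1.0, 0.001, -0.0], [0.001, 1.0, -0.0], [0.0, -0.0, -1.0]]
contact_force: [1.4, -0.2, 0.6]
grip_width: 0.1
gripper_force: 0.5
```

move_arm(linear=[[0.012,0,0],[0.01,0,0],[0.01,0,0],[0.008,0,0],[0,0,0]], spin=[0,0,0,0,0])

```text
t: 51.85
eef_pos: [584.8, -159.1, 112.3]
tcp_rot: [[-1.0, 0.001, -0.0], [0.001, 1.0, 0.0], [0.0, 0.0, -1.0]]
contact_force: [2.8, -1.1, -2.9]
grip_width: -0.2
gripper_force: 1.4
```

move_arm(linear=[[0.008,0,0],[0.006,0,0],[0,0,0]], spin=[0,0,0])

```text
t: 52.22
eef_pos: [584.6, -159.3, 112.8]
tcp_rot: [[-1.0, 0.0, 0.007], [0.0, 1.0, -0.0], [-0.007, -0.0, -1.0]]
contact_force: [9.7, 0.1, -6.3]
grip_width: 0.0
gripper_force: 5.0
```

move_arm(linear=[[-0.03,0,0],[-0.02,0,0],[0,0,-0.18],[0,0,-0.18],[0.1,-0.15,0],[0.1,-0.15,0],[0.1,-0.15,0],[0.1,-0.1,0]], spin=[0,0,0,0,0,0,0,0])

```text
t: 53.22
eef_pos: [473.9, -325.5, 220.2]
tcp_rot: [[-1.0, 0.001, -0.001], [0.001, 1.0, 0.0], [0.001, 0.0, -1.0]]
contact_force: [-0.7, -0.6, -0.0]
grip_width: -0.2
gripper_force: 0.0
```

move_arm(linear=[[0,0,0],[0,0,0],[0,0,0],[0,0,0]], spin=[0,0,0,0])

```text
t: 53.72
eef_pos: [476.4, -323.2, 220.2]
tcp_rot: [[-1.0, -0.001, -0.0], [-0.001, 1.0, 0.0], [0.0, 0.0, -1.0]]
contact_force: [-0.3, -0.3, 0.6]
grip_width: -0.0
gripper_force: 0.0
```

Run:
```python
from h import *
t,d,p=snap('top','top12.png')
v0,h0=np.load('pics/top0.npz')['im'],0
for n,im in(('start',v0),('now',t)):
    m=(im.max(2)<60).astype(np.uint8)
    for a,(u0,u1,r0,r1) in{'handle':(240,290,190,212),'ball':(352,370,178,198)}.items():
        v,u=np.nonzero(m[r0:r1,u0:u1]);print(n,a,u.mean()+u0,v.mean()+r0,len(u))
print(env.get_obs()['eef_pos'])
```

```text
start handle 266.0 199.5 160
start ball 359.0650406504065 185.6829268292683 123
now handle 265.96407185628743 203.88622754491018 167
now ball 359.2 185.27692307692308 130
[ 476.30969011 -323.32321493  220.21341317]
```

View pics/top12.png

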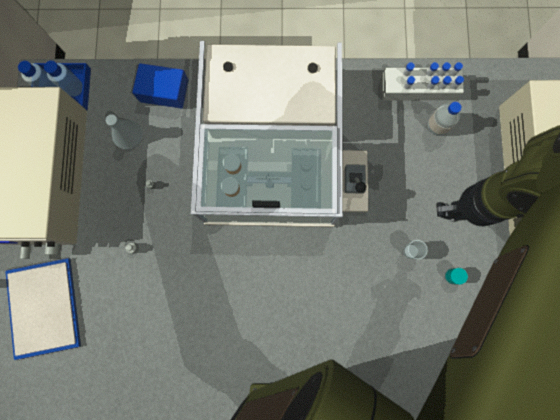

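Final view: the roof is shut against its stop (it started about 10 mm open), the lever ball is back at its start, both jars are on the left pan and two weights on the right. The beaker is still at (416,249).

```bash
python3 -c "
from plant import env
print(env.hand_in())"
```

```text
the job is handed in; nothing more can be done
None
```

I handed the job in with both jars on the left pan balanced by two 100 g weights on the right; the pointer rested freely between the long centre marks for over 2 s, then I arrested the beam with the roof fully shut and the beaker where it was.

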